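Fit the charged battery pack into the builder's radio

ROBOT

A 6-joint arm with a two-finger parallel gripper is mounted at the origin on the work surface. World frame = base frame: x ahead of the robot, y to its left, z up, the work surface at z = 0. Lengths are in m, angles in rad, forces in N, time in s.
With the tool pointing down it reaches from about 0.3 to 0.875 m from the base axis. Payload 6.4 kg.
Tool frame: the origin (TCP) lies midway between the tips of the shut fingers; the grasp point (between the pads) lies 19 mm behind it; z points along the fingers, y is the line along which they close (so a half turn about z gives the same grasp; the last joint's range is limited). The gripper opens to 85 mm and grips with 20 to 120 N. Pads are 22 mm wide; open, the fingers measure 114 mm over their backs; the gripper's body (76 mm by 85 mm) begins 54 mm behind the grasp point. The pads swing forward as they close: fully open they stand 13 mm farther back than shut.
Start: joints at [-1.391, 0.181, 1.607, -0, 1.354, -0.206], TCP at [0.216, -0.533, 0.231] pointing down, gripper open.
Joint ranges: [-2.99, 2.99], [-0.89, 2.07], [0.3, 2.58], [-1.14, 4.28], [0, 2.63], [-3.12, 3.12]. Speed limits (rad/s): [2.57, 2.57, 3.01, 3.14, 3.14, 3.14].

INTERFACE

Orientations are given as a unit quaternion [w, x, y, z].
In Python, from bench import sensors, vision, ctrl gives the robot as it stands.
- The arm moves only by the tool carry_out, never from a script. Its argument "deltas" is text: rows parted by semicolons, each of 7 numbers parted by spaces: the shift along the tool's x, y, z in mm, then the turn, a rotation vector about the tool's x, y, z in rad, then the closure, from 0 (fully open) to 1 (shut). In form: tx ty tz ax ay az claw; .... A call has 1 to 12 rows; each row is the pose to reach, as a shift and turn from the pose commanded when the call began, along the tool's axes at that moment; what a row does not reach only later rows make up. A row lasts 1/8 s, in which the tool goes at most 62.5 mm and 10.7 degrees, less where a joint would pass 70% of its speed; a pose out of reach is approached as far as the arm can. A call with a gripper value outside its range is refused whole. The fingers move at their own pace and stop on an object; the grip force is fixed at half the most. Time passes only in rows, so rows that repeat a pose let the fingers close. It gives the time, the measured TCP pose, the force, the opening and the grip force at its end, in the units of the state.
- sensors.get_obs(): the state, without advancing time (a new reading comes with each control period).
- vision.camera(name): name is "scene" or "top" or "wrist"; returns the picture (420x560x3 uint8, blue, green, red); there is no depth.
- vision.camera_model(name): a dict with "K" (3x3 intrinsics, pixels), "k1" (the pictures are not rectified: a ray, as slopes to the right and down, at radius r is drawn at 1 + k1 r^2 times it, then the intrinsics apply), "extrinsics" (4x4, takes a point from world to camera coordinates); the wrist camera has in their place "hand_eye" (4x4, takes a point from camera to tool coordinates, whose origin is the TCP and whose axes are the flange's). Camera axes: x right, y down, z forward; pixel columns grow to the right and rows downward; lengths in m; the calibration is good to about 2 mm. A picture is of the moment at which its call begins: read the wrist's pose just before it. camera_model takes no time and is no camera call.
- ctrl.hand_in(): hands the job in; it is judged then, once.
The state is a dict: "time_s": time; "q": joint angles; "dq": joint speeds; "joint_efforts": joint torques, N m; "eef_pos": TCP position; "eef_rot": TCP orientation; "wrist_force": force on the tool from outside, world axes, zero at the start; "torque": the same for the moment, N m; "opening": opening from 0.0 (shut) to 1.0 (fully open); "grasp_force": force on a finger pad.
Only numpy, scipy, OpenCV 4.12 (cv2) and the standard library are available. Lean on these libraries where they do the work, as an engineer would, in place of code of your own. Each camera call takes 0.05 s, during which the arm holds its last target. There are 200 camera calls.

TASK

The builder's radio lying on its front is repaired and gets its battery back: press its latch so that the battery door springs open, lift the stick battery pack out of its charger and slide it, stem first, fully home into the well inside the compartment. Then swing the door shut until the latch snaps over it and holds it, leaving the tools and oddments around the radio and charger where they are.

Things in the scene. Friction and masses are not known exactly. Their poses are not given: they have to be found in the camera images.
- radio: Builder's radio, 270 (x) x 182 (y) x 135 mm, grey with black rubber corners. Fixed; it lies on its front, back panel up, 135 mm above the bench, carrying handle on its +y side. Origin on the bench under the well's centre. Axes: z up, x along the door's hinge, y from the hinge to the latch and handle. Under the door is an open compartment 130 (x) x 86 (y) mm, 36 mm deep, with a flat floor.
- radio_well (a point): Centre of the mouth of the radio's battery well, in the middle of the compartment's floor, 99 mm above the bench; axes as the radio's. The well is a rectangular hole, 34.4 mm (x) by 46.4 mm (y), 54 mm deep; it takes the stem of the pack.
- latch_pad (a point): Centre of the latch pad's top, 75 mm to +y of the well's centre, 11 mm above the back panel: a ribbed grey tongue, 44 (x) x 34 (y) mm, rising outward. Pressed down about 8 mm, until level, it swings the latch's nose off the door; about 3 N, then a firm stop. It springs back. The nose, a round bar 40 mm long, lies 45 to 53 mm to +y of the well's centre, to 14.5 mm above the panel.
- latch (a joint): Sprung rocker of the latch, rad: 0 at rest with its nose over the door's free edge, about 0.13 lets the door go, 0.25 fully pressed.
- door (a joint): Angle of the battery door, rad: 0 shut, 2.0 fully open (leaning back past upright to -y). Once the latch lets go, a spring throws it open in about 0.6 s and holds it there with about 1 N at the free edge. To shut, push it over by its outer face and press it down: over the last 12 mm its bevelled edge pushes the sprung nose aside (about 4 N), and the nose snaps over it. Unlatched, it springs open.
- door_hinge (a point): Middle of the door's hinge line, 48 mm to -y of the well's centre, 138 mm above the bench; the line runs along the radio's x. The door is a flat panel, 142 mm (x) by 96 mm (hinge to free edge), 6 mm thick. This frame turns with the door: y points from the hinge to the free edge, z out of the outer face (up when shut).
- door_press (a point): Point on the door's outer face, on its centre line, 76 mm from the hinge and 20 mm from the free edge: where to push it shut. With the door shut it is 141 mm above the bench and 28 mm to +y of the well's centre. It turns with the door.
- pack_center (a point): Centre of the stick battery pack, half-way up its 80 mm; it stands upright, z up. Lower 50 mm: stem 32 (x) x 44 (y) mm, foot bevelled 3 mm. Upper 30 mm: cap 40 (x) x 54 (y) mm, its underside 10 mm, its top 40 mm above this point. At the start the stem is in the charger, the cap above it. Half a turn about z is all the same. Home in the radio, the cap rests on the compartment's floor, this point 10 mm below it.
- pack: The same pack, about 0.2 kg; origin at the centre of the stem's foot, 40 mm below pack_center. Its cap's top ends up 6 mm below the radio's back panel.
- charger_mouth (a point): Centre of the mouth of the charger's well, level with the charger's top, 62 mm above the bench. The charger is fixed and black, 88 (x) x 92 (y) mm at its top, with a lower front, 28 mm high, to -x. Its well is 35 x 47 mm and 52 mm deep. The pack's axes start as the charger's.
- screwdriver: A screwdriver 200 mm long lying next to the charger, bystander; its origin is under its middle.
- tool_battery: A large slide-on tool battery, 75 x 115 x 63 mm, black, standing on the bench next to the charger; bystander, it does not belong in the radio. Origin at the centre of its underside.
- tape: A roll of black insulating tape, 68 mm across, 19 mm high, bystander lying beside the radio's handle; origin at the centre of its underside.
- parts_tray: A small open steel parts tray, 120 x 75 x 28 mm, bystander lying on the hinge side of the radio; origin at the centre of its underside.

How it is judged:
By the outcome, as a careful person would: the job done as asked, in the order asked, and still so for the second after the job is handed in, with the robot touching nothing.
It also fails if it takes over 69 s, if anything falls off the work surface, if the arm or the gripper's body presses on something with over 40 N, if the wrist force passes 120 N, or if a joint passes its speed limit or range.

## Working session

There is one attempt and no reset: what is moved stays moved. The work goes in short steps, Python scripts to look and compute and a tool call to move; the robot and the scene stay as the last step left them, time stands still between calls to the robot, and variables do not carry over. Pictures are saved under pics/ and viewed, at most 10 in all, crops included, and the job is handed in when it is done.

Besides the shell and the picture viewer there is one more tool, called after "Call:" as a command line: name --argument value ..., lists and objects as JSON in quotes. carry_out: Moves the arm, as the interface text tells. Its arguments: {"type":"object","properties":{"deltas":{"type":"string"}},"required":["deltas"]}

```bash
ls; mkdir -p pics; python3 - <<'E'
from bench import sensors, vision, ctrl
import cv2, numpy as np
np.set_printoptions(precision=4,suppress=True)
for n in ["scene","top"]:
    cv2.imwrite(f"pics/{n}0.png",vision.camera(n)); m=vision.camera_model(n); print(n,m)
print(vision.camera_model("wrist")); print(sensors.get_obs())
E
```

```text
pics
scene {'K': array([[407.219 ,   0.    , 284.9832],
       [  0.    , 407.219 , 211.1688],
       [  0.    ,   0.    ,   1.    ]]), 'k1': -0.07862871217266255, 'extrinsics': array([[ 0.1831,  0.983 , -0.0097, -0.1086],
       [ 0.8366, -0.161 , -0.5236, -0.3846],
       [-0.5162,  0.0878, -0.8519,  1.4978],
       [ 0.    ,  0.    ,  0.    ,  1.    ]])}
top {'K': array([[464.3558,   0.    , 277.1865],
       [  0.    , 464.3558, 214.7054],
       [  0.    ,   0.    ,   1.    ]]), 'k1': -0.1206222059325849, 'extrinsics': array([[ 0.0172, -0.9998, -0.008 ,  0.0092],
       [-0.9975, -0.0166, -0.068 ,  0.532 ],
       [ 0.0678,  0.0092, -0.9977,  1.0961],
       [ 0.    ,  0.    ,  0.    ,  1.    ]])}
{'K': array([[307.8633,   0.    , 275.7403],
       [  0.    , 307.8633, 208.3617],
       [  0.    ,   0.    ,   1.    ]]), 'k1': -0.06494413429338872, 'hand_eye': array([[ 0.0001, -0.9471, -0.3211,  0.0822],
       [ 1.    ,  0.0003, -0.0003, -0.0017],
       [ 0.0004, -0.3211,  0.9471, -0.1427],
       [ 0.    ,  0.    ,  0.    ,  1.    ]])}
{'time_s': 0.1, 'q': array([-1.3913,  0.1815,  1.6079, -0.0001,  1.3538, -0.2063]), 'dq': array([-0.0001, -0.0007, -0.0032,  0.0006,  0.0001,  0.0005]), 'joint_efforts': array([ -0.    , -44.5878, -35.224 ,  -0.0004,   0.0041,  -0.    ]), 'eef_pos': array([ 0.2163, -0.5322,  0.2305]), 'eef_rot': array([-0.0008,  0.9815,  0.1917, -0.    ]), 'wrist_force': array([0.9234, 0.851 , 0.3091]), 'torque': array([0.0371, 0.0272, 0.0281]), 'grasp_force': 0.0, 'opening': 0.9963470979279966}
```

View pics/scene0.png

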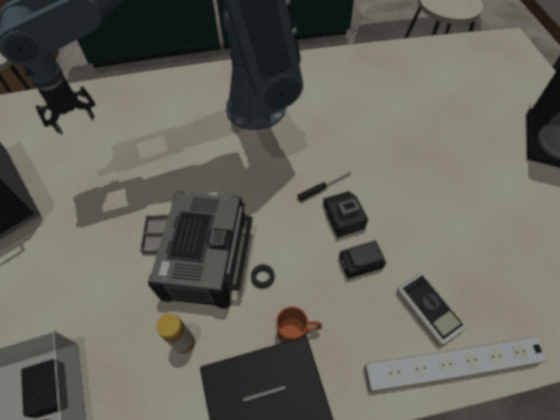

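View pics/top0.png

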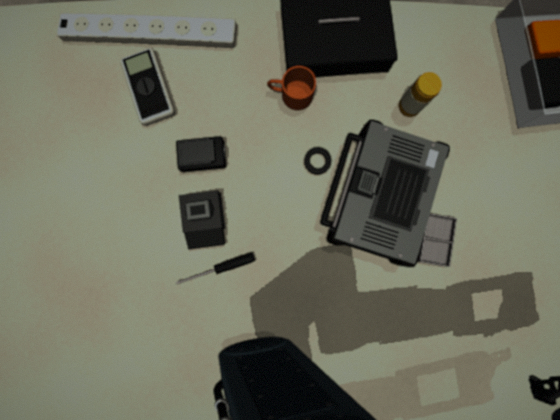

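The scene view shows the radio at about (205,245), the charger with the pack at (347,212) and the tool battery at (362,258). In the top view the radio is at (390,190), with its latch at (369,181) and door at (402,192), and the pack is at (199,210). I'll enlarge both.

```bash
python3 - <<'E'
import cv2, numpy as np
def comp(n,a,b,s1,s2,out):
    im=cv2.imread(f"pics/{n}0.png"); im=cv2.convertScaleAbs(im,alpha=1.5,beta=10)
    c=[]
    for (x0,y0,x1,y1),s in ((a,s1),(b,s2)):
        r=cv2.resize(im[y0:y1,x0:x1],None,fx=s,fy=s,interpolation=cv2.INTER_CUBIC)
        for u in range((x0//10+1)*10,x1,10): cv2.line(r,(int((u+.5-x0)*s),0),(int((u+.5-x0)*s),4 if u%50 else 14),(0,0,255),1)
        for v in range((y0//10+1)*10,y1,10): cv2.line(r,(0,int((v+.5-y0)*s)),(4 if v%50 else 14,int((v+.5-y0)*s)),(0,0,255),1)
        c.append(r)
    H=max(r.shape[0] for r in c)
    c=[cv2.copyMakeBorder(r,0,H-r.shape[0],0,0,cv2.BORDER_CONSTANT) for r in c]
    o=np.hstack(c);print(o.shape);cv2.imwrite(out,o)
comp("top",(315,110,455,270),(170,180,230,255),3.7,4.6,"pics/topz.png")
comp("scene",(140,180,260,310),(315,180,375,240),4.5,4.2,"pics/scenez.png")
E
```

```text
(592, 794, 3)
(585, 792, 3)
```

View pics/topz.png

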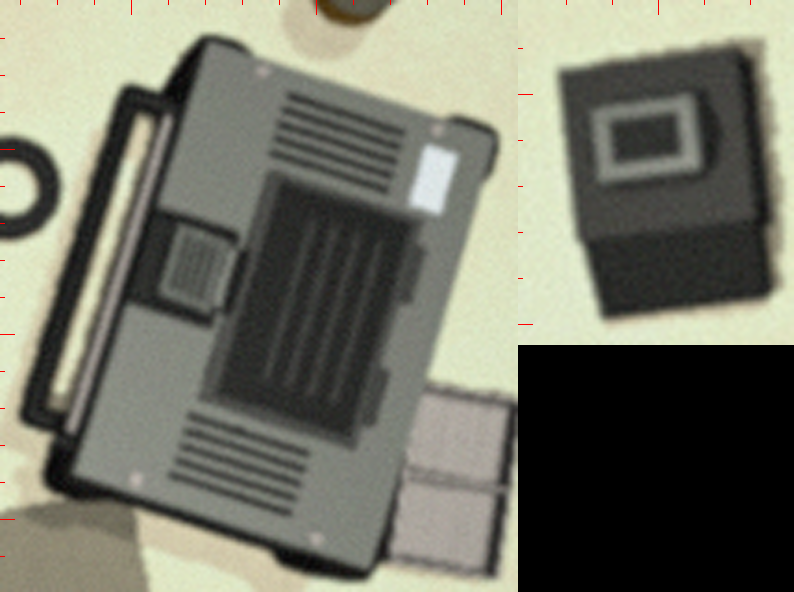

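View pics/scenez.png

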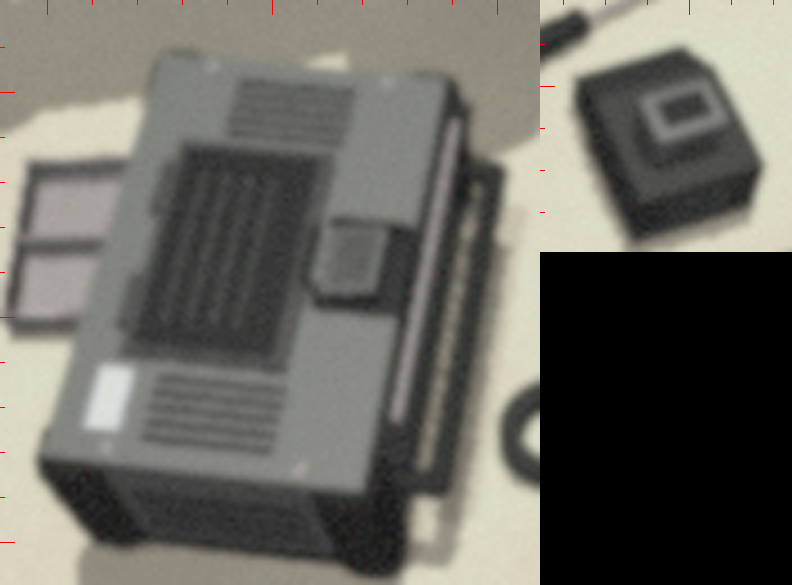

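The zoomed views show the pad top centred near (199,268) in the top crop and (353,259) in the scene crop. The door's dark panel has corners (275,172), (423,215), (355,447) and (203,402). The pack's cap-top ring is near (647,139) in the top crop and (684,110) in the scene crop.

```bash
cat > h.py <<'E'
import numpy as np, cv2
from scipy.spatial.transform import Rotation as R
from bench import sensors, vision, ctrl
np.set_printoptions(precision=4,suppress=True)
def rot(q): return R.from_quat(q,scalar_first=True).as_matrix()
def tcpT(o=None):
    o=o or sensors.get_obs(); T=np.eye(4); T[:3,:3]=rot(o["eef_rot"]); T[:3,3]=o["eef_pos"]; return T
def cam(n,T=None):
    m=vision.camera_model(n)
    return m["K"],m["k1"],(np.linalg.inv(T@m["hand_eye"]) if n=="wrist" else m["extrinsics"])
def bp(n,uv,z,T=None):
    K,k,E=cam(n,T); p=cv2.undistortPoints(np.float64(uv).reshape(-1,1,2),K,np.array([k,0,0,0.]))[:,0]
    d=np.c_[p,np.ones(len(p))]@E[:3,:3]; c=-E[:3,:3].T@E[:3,3]
    return c+d*((np.broadcast_to(z,len(p))-c[2])/d[:,2])[:,None]
def pj(n,P,T=None):
    K,k,E=cam(n,T); return cv2.projectPoints(np.float64(P).reshape(-1,3),cv2.Rodrigues(E[:3,:3])[0],E[:3,3],K,np.array([k,0,0,0.]))[0][:,0]
E
python3 - <<'E'
from h import *
t=lambda a:np.array(a)/3.7+[314.5,109.5]
tc=lambda a:(np.array(a)-[518,0])/4.6+[169.5,179.5]
s=lambda a:np.array(a)/4.5+[139.5,179.5]
sc=lambda a:(np.array(a)-[540,0])/4.2+[314.5,179.5]
print("door top",bp("top",t([(275,172),(423,215),(355,447),(203,402)]),.141))
print("door sc",bp("scene",s([(182,143),(333,155),(285,370),(122,352)]),.141))
print("pad",bp("top",t([(199,268)]),.146),bp("scene",s([(353,259)]),.146))
print("screws",bp("top",t([(263,71),(437,129),(316,538),(136,478)]),.135),bp("scene",s([(212,67),(388,83),(300,468),(106,447)]),.135))
print("ring",bp("top",tc([(590,108),(695,94),(705,170),(600,184)]),.092),bp("scene",sc([(640,97),(705,77),(727,118),(662,144)]),.092))
print("chtop",bp("top",tc([(558,72),(740,48),(764,220),(580,240)]),.062))
E
```

```text
door top [[ 0.655  -0.2228  0.141 ]
 [ 0.6315 -0.311   0.141 ]
 [ 0.4946 -0.2696  0.141 ]
 [ 0.5193 -0.1804  0.141 ]]
door sc [[ 0.4963 -0.2702  0.141 ]
 [ 0.5221 -0.1809  0.141 ]
 [ 0.6574 -0.2206  0.141 ]
 [ 0.6293 -0.311   0.141 ]]
pad [[ 0.5966 -0.1769  0.146 ]] [[ 0.5973 -0.1756  0.146 ]]
screws [[ 0.717  -0.2176  0.135 ]
 [ 0.6847 -0.3223  0.135 ]
 [ 0.4415 -0.2483  0.135 ]
 [ 0.4749 -0.1426  0.135 ]] [[ 0.44   -0.2501  0.135 ]
 [ 0.4728 -0.1433  0.135 ]
 [ 0.7146 -0.2182  0.135 ]
 [ 0.6828 -0.3235  0.135 ]]
ring [[0.5498 0.2258 0.092 ]
 [0.5575 0.174  0.092 ]
 [0.5203 0.1681 0.092 ]
 [0.5125 0.2197 0.092 ]] [[0.5206 0.1699 0.092 ]
 [0.5132 0.2179 0.092 ]
 [0.5482 0.2236 0.092 ]
 [0.5598 0.175  0.092 ]]
chtop [[0.5706 0.2491 0.062 ]
 [0.5841 0.1567 0.062 ]
 [0.4975 0.1423 0.062 ]
 [0.4858 0.2351 0.062 ]]
```

```bash
cat >> h.py <<'E'
W=np.array([.5752,-.2470]); RY=-.30; P=np.array([.5352,.1968]); PY=.155
def rad(x,y,z): # radio frame mm -> world
    c,s=np.cos(RY),np.sin(RY); return np.r_[W+np.array([c*x-s*y,s*x+c*y])/1e3,z/1e3]
def down(yaw): return np.array([[np.cos(yaw),np.sin(yaw),0],[np.sin(yaw),-np.cos(yaw),0],[0,0,-1.]])
def delta(p,yaw,T=None):
    T=tcpT() if T is None else T
    print("d mm",(T[:3,:3].T@(np.asarray(p)-T[:3,3])*1e3).round(1),"rv",R.from_matrix(T[:3,:3].T@down(yaw)).as_rotvec().round(4))
YR=np.pi/2+RY; YP=np.pi/2+PY
E
python3 - <<'E'
from h import *
print(rad(0,80,230)); delta(rad(0,80,230),YR)
E
```

```text
[ 0.5988 -0.1706  0.23  ]
d mm [ 490.5 -191.1    0.9] rv [-0.0014 -0.001  -0.885 ]
```

Call:
carry_out --deltas "55 -21 0 0 0 -0.1 1; 110 -43 0 0 0 -0.2 1; 165 -64 0 0 0 -0.3 1; 220 -86 0 0 0 -0.4 1; 275 -107 0 0 0 -0.5 1; 330 -129 0 0 0 -0.6 1; 385 -150 0 0 0 -0.7 1; 440 -171 0 0 0 -0.8 1; 490 -191 1 -0.001 -0.001 -0.885 1; 490 -191 1 -0.001 -0.001 -0.885 1"

```text
time_s: 1.35
eef_pos: [0.6002, -0.168, 0.2294]
eef_rot: [-0.0, 0.803, 0.596, -0.0]
wrist_force: [0.3, -0.6, -0.0]
opening: -0.001
grasp_force: 0.0
```

```bash
python3 - <<'E'
from h import *
o=sensors.get_obs(); T=tcpT(o); im=vision.camera("wrist"); print(o["time_s"],o["eef_pos"],o["eef_rot"],o["opening"],o["wrist_force"]); delta(rad(0,80,230),YR,T)
im2=cv2.convertScaleAbs(cv2.resize(im,None,fx=1.42,fy=1.42,interpolation=cv2.INTER_CUBIC),alpha=1.3)
def poly(pts,c):
    p=(pj("wrist",pts,T)+.5)*1.42; print(p.round(0).tolist()); cv2.polylines(im2,[np.int32(p.round()).reshape(-1,1,2)],True,c,1)
poly([rad(x,y,141) for x,y in ((-71,-48),(71,-48),(71,48),(-71,48))],(0,0,255))
poly([rad(x,y,z) for x,y,z in ((-22,58,142),(22,58,142),(22,92,150),(-22,92,150))],(0,255,0))
poly([rad(x,y,135) for x,y in ((-135,-91),(135,-91),(135,91),(-135,91))],(255,0,0))
cv2.imwrite("pics/w1.png",im2); np.save("w1T.npy",T)
E
```

```text
1.35 [ 0.6002 -0.168   0.2294] [-0.0001  0.8032  0.5958 -0.0003] -0.0008744872395394105 [ 0.2578 -0.5775 -0.0379]
d mm [-2.9 -0.5 -0.6] rv [-0.0005  0.0003  0.0056]
[[287.0, 489.0], [499.0, 490.0], [514.0, 362.0], [274.0, 360.0]]
[[356.0, 347.0], [432.0, 347.0], [435.0, 296.0], [353.0, 295.0]]
[[206.0, 527.0], [578.0, 529.0], [627.0, 290.0], [161.0, 288.0]]
```

View pics/w1.png

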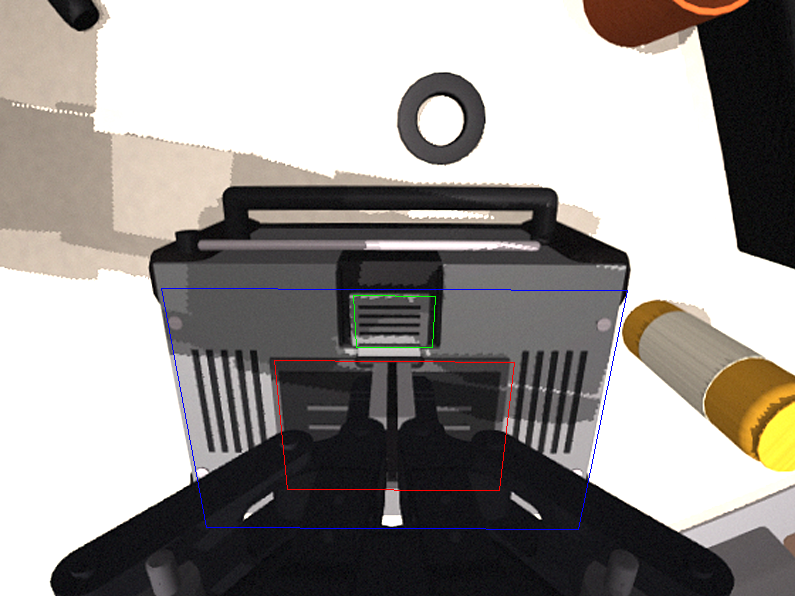

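The projected door, pad and panel outlines line up with the picture to about 1 mm; the pad is at (392,322). Next I press the latch.

Call:
carry_out --deltas "-4 0 40 0 0 0.005 1; -4 0 75 0 0 0.005 1; -4 0 82 0 0 0.005 1; -4 0 86 0 0 0.005 1; -4 0 90 0 0 0.005 1; -4 0 90 0 0 0.005 1"

```text
time_s: 2.15
eef_pos: [0.5982, -0.1758, 0.1416]
eef_rot: [0.002, 0.806, 0.591, 0.0]
wrist_force: [0.8, -0.1, 1.0]
opening: 0.001
grasp_force: 0.8
```

```bash
python3 - <<'E'
from h import *
cv2.imwrite("pics/s2.png",cv2.resize(vision.camera("scene")[170:310,120:270],None,fx=3,fy=3))
E
```

```text
(no output)
```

View pics/s2.png

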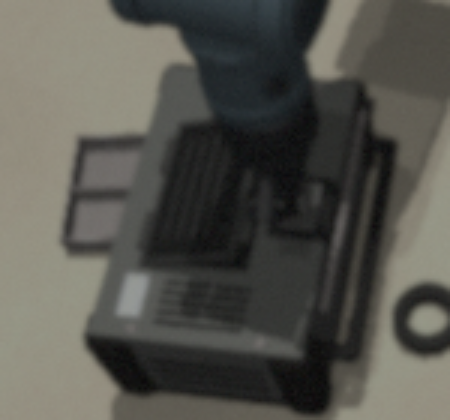

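The door at (200,190) in this crop is still shut, and the force on the pad is only 1 N. I'll press deeper.

Call:
carry_out --deltas "0 0 2 0 0 0 1; 0 0 4 0 0 0 1; 0 0 4 0 0 0 1; 0 0 4 0 0 0 1; 0 0 4 0 0 0 1; 0 0 4 0 0 0 1"

```text
time_s: 2.95
eef_pos: [0.5981, -0.1751, 0.1376]
eef_rot: [0.001, 0.806, 0.592, 0.0]
wrist_force: [0.5, 2.7, 7.7]
opening: -0.002
grasp_force: 3.9
```

```bash
python3 - <<'E'
from h import *
o=sensors.get_obs(); T=tcpT(o)
w=vision.camera("wrist"); s=vision.camera("scene")[170:310,120:270]
cv2.imwrite("pics/s3.png",np.hstack([cv2.resize(s,(360,336)),cv2.resize(w,(440,336))]))
print(o["eef_pos"],o["wrist_force"],o["torque"]); 
c,s_=np.cos(RY),np.sin(RY); d=(o["eef_pos"][:2]-W)*1e3; print(c*d[0]+s_*d[1],-s_*d[0]+c*d[1])
E
```

```text
[ 0.5981 -0.1751  0.1376] [0.5295 2.7192 7.7137] [ 0.426  -0.1025 -0.0507]
0.6748954631547939 75.42824677580127
```

View pics/s3.png

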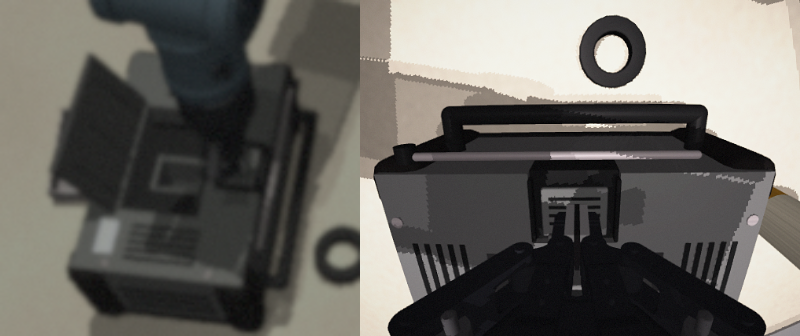

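The door is open (around (105,130) in the left half) and the well shows at (180,172). I'll lift, swing over the pack and check the well with the top camera from there.

```bash
python3 - <<'E'
from h import *
T=tcpT(); delta(np.r_[P,.17],YP); delta(np.r_[P,.25],YP)
E
```

```text
d mm [ 335.9 -171.6  -33.2] rv [ 0.0021  0.0015 -0.4597]
d mm [ 335.8 -171.4 -113.2] rv [ 0.0021  0.0015 -0.4597]
```

Call:
carry_out --deltas "0 0 -40 0 0 0 1; 0 0 -90 0 0 0 1; 50 -26 -110 0 0 -0.07 0.3; 105 -53 -113 0 0 -0.14 0; 155 -79 -113 0 0 -0.21 0; 210 -107 -113 0 0 -0.28 0; 260 -133 -100 0 0 -0.35 0; 310 -158 -70 0 0 -0.42 0; 336 -172 -40 0 0 -0.46 0; 336 -172 -33 0 0 -0.46 0; 336 -172 -33 0 0 -0.46 0"

```text
time_s: 4.42
eef_pos: [0.534, 0.1962, 0.1683]
eef_rot: [0.0, 0.65, 0.76, -0.001]
wrist_force: [0.6, 0.4, 0.0]
opening: 0.999
grasp_force: 0.0
```

```bash
python3 - <<'E'
from h import *
o=sensors.get_obs(); T=tcpT(o); im=vision.camera("wrist"); tp=vision.camera("top"); cv2.imwrite("pics/w4raw.png",im); cv2.imwrite("pics/top4.png",tp); np.save("w4T.npy",T)
print(o["time_s"],o["eef_pos"]); delta(np.r_[P,.17],YP,T)
c,s=np.cos(PY),np.sin(PY); Rz=np.array([[c,-s],[s,c]])
q=[np.r_[P+Rz@np.array(a)/1e3,.092] for a in ((-20,-27),(20,-27),(20,27),(-20,27))]
a=cv2.convertScaleAbs(im,alpha=1.5); cv2.polylines(a,[np.int32(pj("wrist",q,T).round())],True,(0,0,255),1)
k=5; x0,y0=330,130
b=cv2.convertScaleAbs(cv2.resize(tp[y0:y0+120,x0:x0+60*2],None,fx=k,fy=k,interpolation=cv2.INTER_CUBIC)[:,:480],alpha=2)
f=lambda p:np.int32(((pj("top",p)-[x0,y0]+.5)*k).round())
cv2.polylines(b,[f([rad(x,y,99) for x,y in ((-17.2,-23.2),(17.2,-23.2),(17.2,23.2),(-17.2,23.2))])],True,(0,0,255),1)
cv2.polylines(b,[f([rad(x,y,135) for x,y in ((-65,-43),(65,-43),(65,43),(-65,43))])],True,(0,255,0),1)
A=a[60:360,110:430]
cv2.imwrite("pics/c4.png",np.hstack([b,cv2.copyMakeBorder(A,0,300,0,0,cv2.BORDER_CONSTANT)]))
E
```

```text
4.425 [0.534  0.1962 0.1683]
d mm [ 0.4  1.3 -1.7] rv [-0.0016  0.0021 -0.0003]
```

View pics/c4.png

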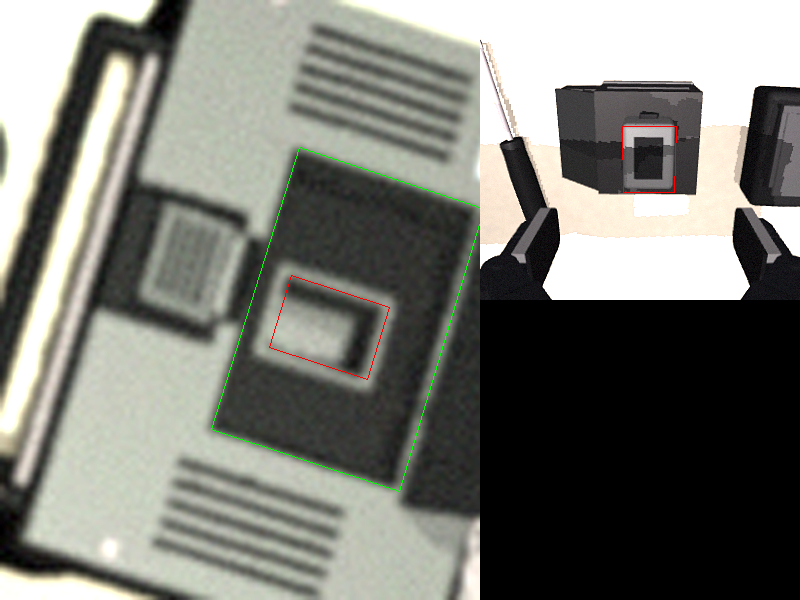

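The projected pack outline fits the cap in the wrist view, and the compartment outline fits too. The well's light ring is centred near (324,327), against the predicted (329,328), so it may be about 1–2 mm off. I'll measure both numerically.

```bash
python3 - <<'E'
from h import *
im=cv2.cvtColor(cv2.imread("pics/w4raw.png"),6); T=np.load("w4T.npy")
c,s=np.cos(PY),np.sin(PY); ex=np.array([c,s,0])/1e3; ey=np.array([-s,c,0])/1e3; p0=np.r_[P,.092]
def prof(n,img,p0,ex,ey,half,T=None):
    # profile along ex averaged over +-half along ey
    t=np.arange(-40,41,2.); a=[]
    for d in t:
        uv=pj(n,[p0+ex*d+ey*h for h in np.linspace(-half,half,9)],T)
        a.append(cv2.remap(img,uv[:,0].astype('f4').reshape(-1,1),uv[:,1].astype('f4').reshape(-1,1),1).mean())
    return np.array(a).round().astype(int)
print(np.arange(-40,41,2)); print("pack y",prof("wrist",im,p0,ey,ex,8,T)); print("pack x",prof("wrist",im,p0,ex,ey,12,T))
tp=cv2.cvtColor(cv2.imread("pics/top4.png"),6)
w=rad(0,0,99); rx=(rad(1,0,99)-w); ry=rad(0,1,99)-w
print("well y",prof("top",tp,w,ry,rx,10)); print("well x",prof("top",tp,w,rx,ry,15))
print("pad-x at y75",prof("top",tp,rad(0,75,146),rx,ry,8))
print("comp x",[prof("top",tp,rad(sg*65,0,135),rx,ry,30) for sg in(-1,1)]);print("comp y",prof("top",tp,rad(45,43,135),ry,rx,10))
E
```

```text
[-40 -38 -36 -34 -32 -30 -28 -26 -24 -22 -20 -18 -16 -14 -12 -10  -8  -6
  -4  -2   0   2   4   6   8  10  12  14  16  18  20  22  24  26  28  30
  32  34  36  38  40]
pack y [241 241 240 240 240 246  82  38  41  79  84  84  70  23  23  23  23  23
  23  23  21  21  19  16  15  16  29  33  34  45 131 130 131 122  97  53
  51  40  33  52  58]
pack x [ 28  31  31  31  32  31  31  32  31  31  44  65  74  74  64  17  20  20
  21  22  21  22  23  23  23  32  78  78  81  65  36  37  37  37  37  36
  37  37  36 158 165]
well y [22 24 25 24 25 28 39 59 70 63 42 24 17 20 30 48 62 71 73 74 74 73 74 74
 74 74 74 74 75 75 74 76 79 82 76 56 36 28 28 29 25]
well x [28 28 29 28 28 28 28 31 44 63 73 69 64 68 74 78 78 78 75 71 68 66 61 51
 36 26 25 36 54 69 68 52 35 27 26 26 26 26 27 26 26]
pad-x at y75 [99 99 95 82 56 33 22 27 45 65 75 71 64 58 59 59 59 60 60 59 60 59 58 58
 58 58 59 63 70 73 62 40 28 42 68 88 95 95 95 94 95]
comp x [array([88, 75, 60, 68, 85, 85, 68, 61, 78, 87, 76, 61, 67, 85, 96, 97, 98,
       98, 96, 83, 57, 33, 25, 28, 28, 28, 28, 28, 28, 27, 27, 27, 28, 28,
       28, 27, 27, 32, 45, 59, 64]), array([25, 25, 25, 26, 26, 25, 25, 25, 25, 26, 25, 25, 22, 19, 20, 22, 24,
       24, 30, 47, 71, 87, 91, 92, 92, 90, 84, 69, 55, 63, 76, 74, 60, 55,
       71, 79, 68, 55, 61, 75, 75])]
comp y [23 24 25 25 24 24 24 24 24 25 24 24 24 24 25 24 25 23 23 25 42 67 86 94
 95 95 94 95 95 94 94 94 94 94 95 95 95 94 95 95 95]
```

```bash
python3 - <<'E'
from h import *
c,s=np.cos(PY),np.sin(PY); ex=np.array([c,s,0])/1e3; ey=np.array([-s,c,0])/1e3; p0=np.r_[P,.092]
def prof(n,img,p0,ex,ey,half):
    t=np.arange(-36,37,2.); a=[]
    for d in t:
        uv=pj(n,[p0+ex*d+ey*h for h in np.linspace(-half,half,9)])
        a.append(cv2.remap(img,uv[:,0].astype('f4').reshape(-1,1),uv[:,1].astype('f4').reshape(-1,1),1).mean())
    return np.array(a).round().astype(int)
print(np.arange(-36,37,2))
for n in("top","scene"):
    im=cv2.cvtColor(cv2.imread(f"pics/{n}0.png"),6)
    print(n,"y",prof(n,im,p0,ey,ex,5)); print(n,"x",prof(n,im,p0,ex,ey,8))
im=cv2.cvtColor(cv2.imread("pics/scene0.png"),6)
rx=rad(1,0,0)-rad(0,0,0); ry=rad(0,1,0)-rad(0,0,0)
print("scene doorx",[prof("scene",im,rad(sg*67,0,141),rx,ry,25) for sg in(-1,1)]); 
print("scene pad x,y",prof("scene",im,rad(0,75,146),rx,ry,8),prof("scene",im,rad(0,75,146),ry,rx,10))
im=cv2.cvtColor(cv2.imread("pics/top0.png"),6)
print("top pad y",prof("top",im,rad(0,75,146),ry,rx,10))
delta(np.r_[P+ey[:2]*1.2,.065],YP)
E
```

```text
[-36 -34 -32 -30 -28 -26 -24 -22 -20 -18 -16 -14 -12 -10  -8  -6  -4  -2
   0   2   4   6   8  10  12  14  16  18  20  22  24  26  28  30  32  34
  36]
top y [27 21 17 18 24 41 62 79 85 77 59 39 27 26 27 27 26 26 26 27 27 26 26 26
 26 28 39 58 76 82 76 60 43 34 35 36 38]
top x [40 40 40 40 40 37 32 31 41 61 79 86 76 55 36 28 26 26 27 27 27 27 32 46
 64 76 74 60 43 35 35 38 37 37 37 37 39]
scene y [ 37  35  36  44  52  63  73  77  76  69  60  49  41  36  34  34  35  36
  35  34  34  35  35  35  37  45  55  66  72  73  68  62  59  65  80 100
 117]
scene x [33 34 34 36 37 40 43 48 55 61 66 67 64 56 47 39 35 34 33 34 35 40 48 58
 68 74 76 72 64 53 43 35 31 29 29 29 30]
scene doorx [array([62, 63, 61, 60, 61, 62, 62, 61, 61, 62, 63, 62, 61, 63, 66, 66, 61,
       54, 46, 39, 33, 31, 31, 30, 30, 30, 31, 33, 35, 35, 34, 34, 35, 34,
       35, 35, 35]), array([36, 35, 35, 35, 35, 35, 36, 35, 34, 33, 32, 32, 31, 31, 32, 34, 38,
       42, 45, 48, 53, 61, 70, 75, 74, 69, 64, 64, 67, 67, 63, 62, 65, 67,
       65, 62, 64])]
scene pad x,y [83 82 81 76 69 61 55 54 57 61 61 60 58 58 59 58 59 58 58 58 59 59 60 60
 60 62 64 64 61 52 41 30 27 31 42 57 69] [35 38 42 42 39 38 45 56 66 72 72 69 66 63 61 59 59 58 58 58 58 58 60 63
 66 62 52 40 32 31 32 32 33 31 28 28 35]
top pad y [22 27 36 39 30 19 18 31 57 74 72 62 61 58 49 48 51 47 47 50 47 49 49 50
 57 62 52 32 19 20 22 24 23 22 16 13 30]
d mm [  2.4   0.  104.8] rv [ 0.0014  0.0018 -0.0016]
```

Call:
carry_out --deltas "2 0 50 0.001 0.002 -0.002 0; 2 0 90 0.001 0.002 -0.002 0; 2 0 105 0.001 0.002 -0.002 0; 2 0 105 0.001 0.002 -0.002 0; 2 0 105 0.001 0.002 -0.002 0.6; 2 0 105 0.001 0.002 -0.002 1; 2 0 105 0.001 0.002 -0.002 1; 2 0 105 0.001 0.002 -0.002 1; 2 0 105 0.001 0.002 -0.002 1"

```text
time_s: 5.65
eef_pos: [0.5351, 0.1989, 0.0654]
eef_rot: [0.0, 0.649, 0.76, 0.001]
wrist_force: [-1.2, -0.3, 7.0]
opening: 0.458
grasp_force: 61.2
```

```bash
python3 - <<'E'
from h import *
delta(rad(-.6,1.6,250),YR)
E
```

```text
d mm [-444.9  -29.7 -184.8] rv [ 0.0016 -0.0009  0.4572]
```

Call:
carry_out --deltas "0 0 -40 0 0 0 1; 0 0 -90 0 0 0 1; -15 -1 -140 0 0 0.02 1; -65 -5 -170 0 0 0.07 1; -120 -8 -185 0 0 0.12 1; -180 -12 -185 0 0 0.18 1; -240 -16 -185 0 0 0.24 1; -300 -20 -185 0 0 0.3 1; -350 -24 -185 0 0 0.36 1; -400 -27 -185 0 0 0.42 1; -435 -29 -185 0.002 -0.001 0.457 1; -445 -30 -185 0.002 -0.001 0.457 1"

```text
time_s: 7.15
eef_pos: [0.5736, -0.2477, 0.2481]
eef_rot: [-0.001, 0.806, 0.592, -0.002]
wrist_force: [-0.1, 0.5, -1.8]
opening: 0.452
grasp_force: 66.3
```

Call:
carry_out --deltas "0 0 0 0 0 0 1; 0 0 0 0 0 0 1; 0 0 0 0 0 0 1"

```text
time_s: 7.52
eef_pos: [0.5742, -0.2443, 0.2487]
eef_rot: [-0.001, 0.804, 0.594, -0.001]
wrist_force: [-0.1, -0.4, -0.8]
opening: 0.459
grasp_force: 66.3
```

```bash
python3 - <<'E'
from h import *
o=sensors.get_obs();print(o["time_s"],o["opening"],o["grasp_force"],o["wrist_force"]); T=tcpT(o); w=vision.camera("wrist"); s=vision.camera("top")
delta(rad(-.6,1.6,160),YR,T)
cv2.imwrite("pics/w6.png",np.hstack([w,cv2.resize(s[120:260,330:410],(240,420),interpolation=2)]))
E
```

```text
7.525 0.4594114323658962 66.259925365448 [-0.1013 -0.3988 -0.8427]
d mm [-0.6  1.4 88.7] rv [-0.003   0.0012  0.0017]
```

View pics/w6.png

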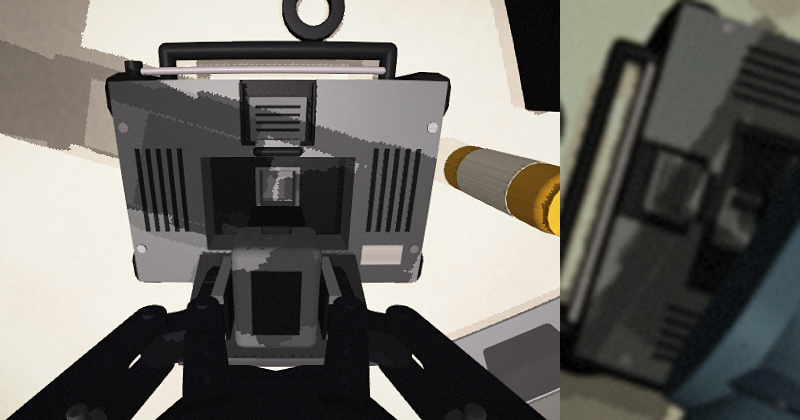

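The pack is square in the jaws: its cap-top inset spans (251–301, 271–334). The well's ring spans columns 256–299, with its far edge at row 166.

```bash
python3 - <<'E'
from h import *
o=sensors.get_obs(); T=tcpT(o)
def inr(p): 
    c,s=np.cos(RY),np.sin(RY); d=(p[:,:2]-W)*1e3; return np.c_[c*d[:,0]+s*d[:,1],-s*d[:,0]+c*d[:,1]].round(1)
print("tcp",inr(T[:3,3][None]))
print("cap inset corners",inr(bp("wrist",[(251,271),(301,271),(301,334),(251,334)],T[2,3]+.0266,T)))
print("ring far",inr(bp("wrist",[(256,166),(299,166)],.099,T)))
print("comp rim far corners, panel",inr(bp("wrist",[(201,157),(355,157)],.135,T)), "comp x at 248",inr(bp("wrist",[(208,248),(355,248)],.135,T)))
print("screws", inr(bp("wrist",[(123,127),(432,128),(416,277),(141,248)],.135,T)))
E
```

```text
tcp [[-1.6  1.9]]
cap inset corners [[-13.6  17.9]
 [  7.9  18. ]
 [  8.9 -15.7]
 [-14.5 -15.8]]
ring far [[-22.6  29.3]
 [ 18.7  29.4]]
comp rim far corners, panel [[-66.1  43.9]
 [ 62.8  44.2]] comp x at 248 [[-66.  -40.2]
 [ 69.8 -39.8]]
screws [[-129.5   69.2]
 [ 125.1   68.8]
 [ 132.4  -71.1]
 [-129.3  -40.8]]
```

Call:
carry_out --deltas "0 1 40 -0.003 0.001 0.002 1; 0 1 80 -0.003 0.001 0.002 1; 0 1 90 -0.003 0.001 0.002 1; 0 1 94 -0.003 0.001 0.002 1; 0 1 97 -0.003 0.001 0.002 1; 0 1 100 -0.003 0.001 0.002 1; 0 1 104 -0.003 0.001 0.002 1; 0 1 108 -0.003 0.001 0.002 1; 0 1 108 -0.003 0.001 0.002 1"

```text
time_s: 8.75
eef_pos: [0.575, -0.2455, 0.1405]
eef_rot: [0.0, 0.805, 0.593, 0.0]
wrist_force: [1.8, 3.3, -0.1]
opening: 0.459
grasp_force: 66.7
```

Call:
carry_out --deltas "0.5 0 8 0 0 0 1; 0.5 0 16 0 0 0 1; 0.5 0 23 0 0 0 1; 0.5 0 30 0 0 0 1; 0.5 0 35 0 0 0 1; 0.5 0 38 0 0 0 1; 0.5 0 39 0 0 0 1; 0.5 0 39 0 0 0 1"

```text
time_s: 9.75
eef_pos: [0.5748, -0.2452, 0.1026]
eef_rot: [-0.0, 0.805, 0.593, -0.0]
wrist_force: [-2.3, 6.7, 7.3]
opening: 0.457
grasp_force: 67.9
```

Call:
carry_out --deltas "0 0 1.5 0 0 0 1; 0 0 1.5 0 0 0 1; 0 0 1 0 0 0 0.3; 0 0 0 0 0 0 0.3; 0 0 0 0 0 0 0.3"

```text
time_s: 10.38
eef_pos: [0.5746, -0.246, 0.1013]
eef_rot: [0.0, 0.806, 0.593, -0.0]
wrist_force: [-0.4, -0.4, -0.1]
opening: 0.701
grasp_force: 0.0
```

```bash
python3 - <<'E'
from h import *
o=sensors.get_obs(); print(o["opening"],o["wrist_force"],o["eef_pos"])
delta(rad(0,0,250),YR)
def inr(p): 
    c,s=np.cos(RY),np.sin(RY); d=(p[:,:2]-W)*1e3; return np.c_[c*d[:,0]+s*d[:,1],-s*d[:,0]+c*d[:,1]].round(1)
print(inr(o["eef_pos"][None]))
E
```

```text
0.701198228181409 [-0.4283 -0.3517 -0.0579] [ 0.5746 -0.246   0.1013]
d mm [  -0.9    0.8 -148.7] rv [-0.0001  0.0009 -0.0024]
[[-0.8  0.7]]
```

Call:
carry_out --deltas "0 0 -25 0 0 0 0.3; 0 0 -55 0 0 0 0.3; 0 0 -60 0 0 0 1; 0 0 -60 0 0 0 1; 0 0 -50 0 0 0 1; 0 0 -35 0 0 0 1; 0 0 -30 0 0 0 1; 0 0 -26 0 0 0 1; 0 0 -26 0 0 0 1; 0 0 -26 0 0 0 1"

```text
time_s: 11.62
eef_pos: [0.5735, -0.2446, 0.129]
eef_rot: [-0.002, 0.805, 0.593, -0.001]
wrist_force: [-10.7, 5.8, 17.8]
opening: 0.001
grasp_force: 9.1
```

Contact on the cap came at z = 0.129 m, so the pack is fully home. Now I go up and over behind the open door.

Call:
carry_out --deltas "0 0 -50 0 0 0 1; 0 0 -105 0 0 0 1; -10 0 -150 0 0 0 1; -70 0 -155 0 0 0 1; -125 0 -155 0 0 0 1; -127 0 -155 0 0 0 1; -127 0 -155 0 0 0 1; -127 0 -120 0 0 0 1; -127 0 -78 0 0 0 1; -127 0 -75 0 0 0 1; -127 0 -75 0 0 0 1"

```text
time_s: 13.0
eef_pos: [0.5379, -0.3661, 0.2037]
eef_rot: [0.001, 0.805, 0.593, 0.0]
wrist_force: [-0.2, 0.0, -0.2]
opening: 0.002
grasp_force: 0.0
```

```bash
cat >> h.py <<'E'
def st():
    o=sensors.get_obs(); c,s=np.cos(RY),np.sin(RY); d=(o["eef_pos"][:2]-W)*1e3
    print(o["time_s"],"radio xyz",(c*d[0]+s*d[1]).round(1),(-s*d[0]+c*d[1]).round(1),(o["eef_pos"][2]*1e3).round(1),"F",o["wrist_force"],o["eef_rot"])
E
python3 -c "
from h import *
st()"
```

```text
13.0 radio xyz -0.4 -124.8 203.7 F [-0.2247  0.0408 -0.1753] [0.0005 0.805  0.5932 0.    ]
```

Call:
carry_out --deltas "15 0 0 0 0 0 1; 28 0 0 0 0 0 1; 40 0 0 0 0 0 1; 52 0 0 0 0 0 1; 64 0 0 0 0 0 1; 76 0 0 0 0 0 1; 88 0 0 0 0 0 1; 100 0 0 0 0 0 1; 112 0 0 0 0 0 1; 120 0 0 0 0 0 1; 120 0 0 0 0 0 1"

```text
time_s: 14.38
eef_pos: [0.5731, -0.2513, 0.2027]
eef_rot: [0.0, 0.805, 0.593, 0.0]
wrist_force: [0.2, -0.6, 1.2]
opening: -0.001
grasp_force: 0.5
```

```bash
python3 -c "
from h import *
st()"
```

```text
14.375 radio xyz -0.8 -4.8 202.7 F [ 0.2471 -0.6373  1.193 ] [0.0001 0.8051 0.5931 0.0001]
```

Call:
carry_out --deltas "7 0 12 0 0 0 1; 15 0 24 0 0 0 1; 21 0 36 0 0 0 1; 25 0 46 0 0 0 1; 29 0 54 0 0 0 1; 31 0 60 0 0 0 1; 31 0 63 0 0 0 1; 31 0 65 0 0 0 1; 31 0 65 0 0 0 1; 31 0 65 0 0 0 1"

```text
time_s: 15.62
eef_pos: [0.582, -0.2221, 0.1399]
eef_rot: [0.0, 0.805, 0.593, 0.0]
wrist_force: [-7.2, 3.4, 15.6]
opening: 0.0
grasp_force: 7.7
```

```bash
python3 -c "
from h import *
st()"
```

```text
15.625 radio xyz -0.8 25.8 139.9 F [-7.1954  3.3599 15.571 ] [0.     0.8053 0.5928 0.0001]
```

Call:
carry_out --deltas "0 0 -4 0 0 0 1; 0 0 -15 0 0 0 1; 0 0 -60 0 0 0 1; 0 0 -120 0 0 0 1; -60 0 -140 0 0 0 1; -120 0 -140 0 0 0 1; -180 0 -140 0 0 0 1; -240 0 -140 0 0 0 1; -240 0 -140 0 0 0 1; -240 0 -140 0 0 0 1"

```text
time_s: 16.88
eef_pos: [0.5105, -0.4514, 0.2773]
eef_rot: [-0.0, 0.806, 0.592, 0.0]
wrist_force: [0.3, 0.7, -0.3]
opening: 0.002
grasp_force: 0.0
```

```bash
python3 - <<'E'
from h import *
st(); s=vision.camera("scene"); t=vision.camera("top")
a=cv2.resize(s[170:320,125:385],(400,231),interpolation=2); b=cv2.resize(t[100:280,165:475],(400,232),interpolation=2)
z=cv2.resize(s[185:285,150:260],(400,364),interpolation=2); z2=cv2.resize(t[120:260,330:460],(400,364),interpolation=2)
cv2.imwrite("pics/end.png",cv2.convertScaleAbs(np.vstack([np.hstack([a,cv2.resize(b,(400,231))]),np.hstack([z,z2])]),alpha=1.5))
E
```

```text
16.875 radio xyz -1.4 -214.4 277.3 F [ 0.3147  0.6662 -0.2802] [-0.0004  0.8056  0.5924  0.0002]
```

View pics/end.png

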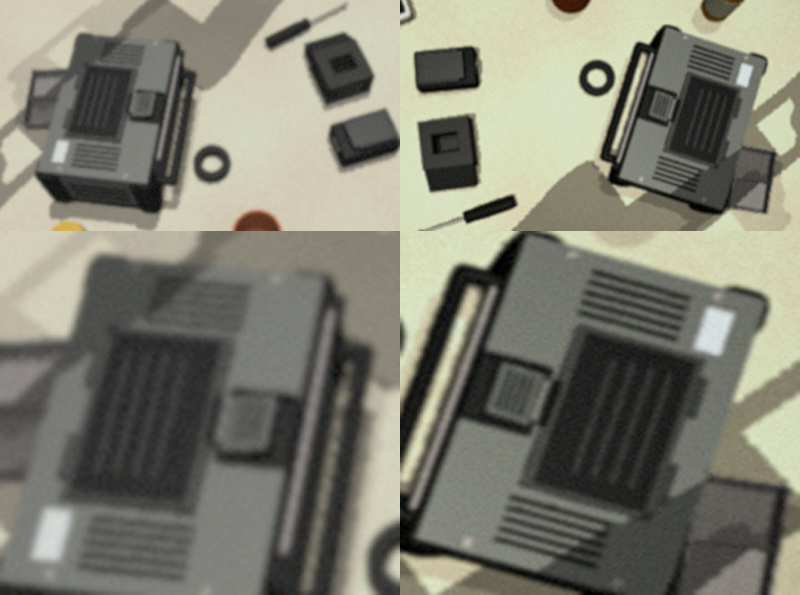

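The door is shut and latched (around (615,415) in the lower-right view), the charger's well is empty, and the tools and oddments are where they were. I'm handing it in.

```bash
python3 -c "
from bench import ctrl
print(ctrl.hand_in())"
```

```text
the job is handed in; nothing more can be done
None
```

The job is done and handed in at about 17 s: the latch was pressed, the battery pack is fully home in the radio's well, the door stayed shut once the arm withdrew, and the final pictures show the tools and oddments where they were.

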